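Clamp a plaster blank by rolling a recessed thumbwheel

TASK

Put the square plaster blank flat between the two jaws of the small bench clamp, roughly centred between the ends of the jaws and squared up with them, and let go of it. Then close the moving jaw by rolling the clamp's thumbwheel with a fingertip, as many strokes as it takes, until the blank is held tight against the fixed jaw and stays so when the robot lets go. Move the jaw with the wheel only, press gently, only as hard as turning it needs, do not force the wheel on once the blank is tight, so that the plaster is not crushed, and leave the other blanks and the wooden loop tool where they are.

Things in the scene. Friction and masses are not known exactly. Their poses are not given: they have to be found in the camera images.
- square_centre (a point): Centre (10 mm above the underside) of the loose square plaster blank, a pale off-white low block 48 x 48 mm, 20 mm high, about 60 g, sides slightly tapered (widest at the bottom), lying on the bench. z up, x and y square to its sides; any quarter turn of it is as good as another.
- oblong_centre (a point): Centre of another loose plaster blank, 40 x 55 x 16 mm high, on the bench; to be left alone.
- narrow_centre (a point): Centre of a third loose plaster blank, 30 x 60 x 14 mm high, on the bench; to be left alone.
- loop_tool: Loose modelling tool with a wooden handle and wire loop, 169 mm long, lying on the bench to the left of the clamp; to be left alone.
- clamp_foot: Fixed foot and plate of the bench clamp, 140 x 66 mm, flat plate top (y -30..30 mm) at z 18 mm. Origin on the bench; x points from wheel head to fixed jaw (the way the moving jaw closes), y along the jaws, z up; all x, y below are in this frame. The head (grey housing, wheel, moving jaw) is locked on columns h above its lowest setting; h varies, 0 to 12 mm, and is not measured: feel for it.
- thumbwheel (a joint): Thumbwheel angle, rad; grows as its crown moves along the foot's +x, per rad 16 mm at the rim and 8 mm at the jaw; stays when released. Dark ribbed wheel, radius 16, 8 mm wide, axle along y; crown at x -53, y 0, z 54+h mm, 4 mm proud of a slot in the flat grey housing (x -74..-32, y -24..24, top z 50+h): too little to pinch. A fingertip laid on it and drawn along +x closes the jaw.
- jaw (a joint): Travel of the moving jaw, m; 0 fully open, face at x -22 mm; grows as it closes; 0.008 x wheel angle. At about 0.0145 the square blank is tight: then the wheel stops and the fingertip slips on it. Turning needs 2.5 N at the rim; a fingertip gets about 0.8 to 1.2 of its pressing force. Press with 6 to 8 N, never over 16 N, and stop when the drag passes 5 N. Plaster bears 20 N of jaw.
- fixed_jaw_face (a point): Point at x +40 mm, y 0, z 0 of the foot's frame, straight below the middle of the fixed jaw's face. Both jaws are 50 mm long along y and rubber-lined; tops at z 34 mm (fixed) and 34 mm + h (moving); the space between them, where the blank goes, is open at both y sides. The head rests on a rubber cushion that gives 1 mm per 6 N of pressing on the wheel, to a stop at 2.5 mm.
There are look-alikes about, which are no part of the job. Leave any orange or turquoise look-alike of the part that bears square_centre alone. What is shaped like the clamp_foot but green is not meant.

How it is judged:
By the outcome, as a careful person would: the job done as asked, in the order asked, and still so for the second after the job is handed in, with the robot touching nothing.
It also fails if it takes over 58 s, if anything falls off the work surface, if the arm or the gripper's body presses on something with over 40 N, if the wrist force passes 120 N, or if a joint passes its speed limit or range.

ROBOT

A 7-joint arm with a two-finger parallel gripper is mounted at the origin on a cart in front of the work surface, level with it; the furniture and walls round the work are solid. World frame = base frame: x ahead of the robot, y to its left, z up, the work surface at z = 0. Lengths are in m, angles in degrees, forces in N, time in s.
With the tool pointing down it reaches from about 0.425 to 0.875 m from the base axis. Payload 4.7 kg.
Tool frame: the origin (TCP) lies between the finger pads; the fingertips stand 22 mm ahead of it and the grasp point (between the pads) lies 3 mm ahead of it (env.tip_reach is the distance from the TCP to the fingertips, in m); z points along the fingers, y is the line along which they close (so a half turn about z gives the same grasp; the last joint's range is limited). The gripper opens to 87 mm and grips with 3 to 60 N. Pads are 19 mm wide; open, the fingers measure 117 mm over their backs; the gripper's body (75 mm by 190 mm) begins 51 mm behind the grasp point.
Start: joints at [76.266, 18.392, -4.016, 83.108, 1.295, 78.541, -3.26], TCP at [0.163, -0.629, 0.21] pointing down, gripper open.
Joint ranges: [-163.93, 163.93], [-17.29, 119.83], [-79.2, 71.16], [3.27, 140.29], [-89.18, 269.18], [5.43, 117.66], [-154.24, 154.24]. Speed limits (degrees/s): [147.25, 147.25, 180, 180, 180, 180, 180].

INTERFACE

Orientations are given as [roll, pitch, yaw] about the fixed x, y, z axes, in that order (R = Rz(yaw) Ry(pitch) Rx(roll)).
In Python, from cell import env gives the robot as it stands.
- The arm moves only by the shell command python3 -m creep 'ROWS' [FORCE]. ROWS is JSON, one flat list of numbers, 7 for each row, row after row: the finger opening in mm, from 0 to 87, then the shift along the tool's x, y, z in units of 30 mm (1.0 is 30 mm), then the turn, a rotation vector about the tool's x, y, z in units of 6 degrees (1.0 is 6 degrees). A call has 1 to 12 rows; each row is the pose to reach, as a shift and turn from the pose commanded when the call began, along the tool's axes at that moment; what a row does not reach only later rows make up. A row lasts 1/10 s, in which the tool goes at most 50 mm and 8.59 degrees, less where a joint would pass 70% of its speed; a pose out of reach is approached as far as the arm can. A call with a gripper value outside its range is refused whole. The fingers move at their own pace and stop on an object; FORCE is the grip in N (left out, the last holds). Time passes only in rows, so rows that repeat a pose let the fingers close. It gives the time, the measured TCP pose, the force, the opening and the grip force at its end, in the units of the state.
- env.get_obs(): the state, without advancing time (a new reading comes with each control period).
- env.read_camera(name): name is "scene" or "side" or "wrist"; returns a dict with "color" (420x560x3 uint8, red, green, blue), "depth" (420x560 float32, m along the optical axis (not along the pixel's ray), 0 where there is no reading), "fovy" (degrees; the focal length in pixels is half the picture's height over the tangent of half this angle, whatever the lens; pixels are square), "cx", "cy" (the principal point, pixels), "R" (3x3) and "t" (3): a world point X has camera coordinates R X + t. Camera axes: x right, y down, z forward; pixel columns grow to the right and rows downward; lengths in m; the calibration is good to about 2 mm. A picture is of the moment at which its call begins.
- env.sign_off(): hands the job in; it is judged then, once.
The state is a dict: "time_s": time; "qpos": joint angles; "joint_velocities": joint speeds; "effort": joint torques, N m; "tool_pos": TCP position; "tool_rot": TCP orientation; "force": force on the tool from outside, world axes, zero at the start; "wrist_torque": the same for the moment, N m; "grip_width": finger opening in m; "grasp_force": force on a finger pad.
Only numpy, scipy, OpenCV 4.12 (cv2) and the standard library are available. Lean on these libraries where they do the work, as an engineer would, in place of code of your own. Each camera call takes 0.05 s, during which the arm holds its last target. There are 200 camera calls.

## Working session

There is one attempt and no reset: what is moved stays moved. The work goes in short steps, Python scripts to look and compute and a shell command to move; the robot and the scene stay as the last step left them, time stands still between calls to the robot, and variables do not carry over. Pictures are saved under pics/ and viewed, at most 10 in all, crops included, and the job is handed in when it is done.

```bash
ls; mkdir -p pics; python3 - <<'E'
from cell import env
import cv2,numpy as np,pickle
o=env.get_obs();print({k:np.round(v,4).tolist() for k,v in o.items()},env.tip_reach)
d={}
for n in("scene","side","wrist"):
    c=env.read_camera(n);d[n]=c
    print(n,c["fovy"],c["cx"],c["cy"],np.round(-c["R"].T@c["t"],3),(c["depth"]>0).mean())
    cv2.imwrite(f"pics/{n}0.png",c["color"][:,:,::-1])
pickle.dump(d,open("v0.pkl","wb"))
E
```

```text
pics
{'time_s': 0.0, 'qpos': [76.2674, 18.4393, -4.017, 83.1749, 1.2947, 78.5405, -3.2602], 'joint_velocities': [0.042, 0.0761, 0.0073, 0.0521, -0.0305, 0.0659, 0.0193], 'effort': [0.0002, -49.1281, -0.4038, -31.2523, -0.064, 0.044, 0.0002], 'tool_pos': [0.163, -0.6286, 0.2091], 'tool_rot': [-179.8906, 0.005, 14.5434], 'force': [-0.0103, 0.1439, 0.4057], 'wrist_torque': [0.0019, 0.0071, 0.008], 'grasp_force': 0.0, 'grip_width': 0.0868} 0.022
scene 55.63342610340904 276.2110108863149 218.0472928634487 [-0.05   0.539  0.544] 0.9958460884353741
side 53.585731847251175 284.84749487293607 204.5319952104637 [ 0.525 -0.745  0.684] 0.9960374149659864
wrist 68.34482229374132 283.7740769985014 208.1615950715198 [ 0.239 -0.609  0.386] 0.9958801020408163
```

View pictures.

View pics/scene0.png

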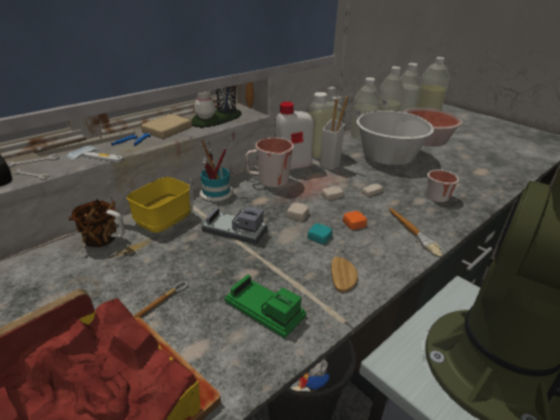

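View pics/side0.png

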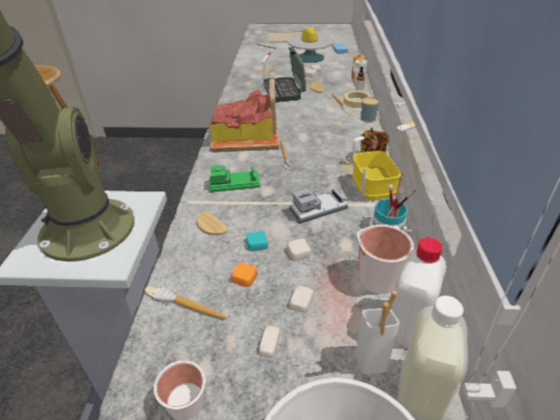

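The scene view shows the grey clamp at (237,224), with pale blanks at (298,211), (333,193) and (373,189). In the side view the clamp is at (320,203) and the blanks are at (299,249), (302,299) and (270,340). Next I'll measure them.

```bash
cat > h.py <<'E'
import numpy as np,cv2
def pts(c):
    H,W=c["depth"].shape;f=H/2/np.tan(np.radians(c["fovy"]/2))
    v,u=np.mgrid[:H,:W];z=c["depth"].astype(float)
    P=np.stack([(u-c["cx"])/f*z,(v-c["cy"])/f*z,z],-1)
    return (P-c["t"])@c["R"]
def ray(c,uv,z):
    H=c["depth"].shape[0];f=H/2/np.tan(np.radians(c["fovy"]/2))
    uv=np.atleast_2d(uv).astype(float)
    d=np.c_[(uv[:,0]-c["cx"])/f,(uv[:,1]-c["cy"])/f,np.ones(len(uv))]@c["R"]
    o=-c["R"].T@c["t"]
    return o+d*((z-o[2])/d[:,2])[:,None]
E
python3 - <<'E'
import pickle,numpy as np,cv2
from h import *
d=pickle.load(open("v0.pkl","rb"))
for n,seeds in (("side",[(299,249),(302,299),(270,340)]),("scene",[(298,211),(333,193),(373,189)])):
    c=d[n];P=pts(c);print(n,"bench z",np.round(np.median(P[(P[...,2]<.015)&(P[...,2]>-.015)][:,2]),4))
    up=((P[...,2]>.008)&(P[...,2]<.03)).astype(np.uint8)
    k,lab,st,ce=cv2.connectedComponentsWithStats(up)
    for s in seeds:
        l=lab[s[1],s[0]];Q=P[lab==l];zt=np.percentile(Q[:,2],90)
        T=Q[Q[:,2]>zt-.003]
        r=cv2.minAreaRect((T[:,:2]*1000).astype(np.float32));print(s,P[s[1],s[0]].round(3),len(Q),zt.round(4),np.round(r[0],1),np.round(r[1],1),round(r[2],1))
# clamp
c=d["side"];P=pts(c)
x0=P[203,320];print(x0)
cv2.imwrite("pics/clampside.png",cv2.resize(c["color"][175:275,260:360,::-1],None,fx=6,fy=6,interpolation=cv2.INTER_CUBIC))
# topdown height map of the region
vis=np.zeros((500,700),np.float32)
for n in("side","scene","wrist"):
    Q=pts(d[n]).reshape(-1,3)
    i=((.85-Q[:,0])*1000).astype(int);j=((.3-Q[:,1])*1000).astype(int)
    m=(i>=0)&(i<500)&(j>=0)&(j<700)&(Q[:,2]>.004)
    np.maximum.at(vis,(i[m],j[m]),Q[m,2].astype(np.float32))
cv2.imwrite("pics/top.png",cv2.applyColorMap(np.clip(cv2.dilate(vis,np.ones((3,3)))*2500,0,255).astype(np.uint8),2))
E
```

```text
side bench z 0.0011
(299, 249) [ 0.522 -0.075  0.021] 358 0.0219 [520.  -65.7] [43.7 46.6] 21.6
(302, 299) [ 0.529 -0.214  0.019] 424 0.0181 [ 527.2 -205. ] [50.2 36.2] 69.8
(270, 340) [ 0.471 -0.305  0.014] 431 0.016 [ 468.9 -303.3] [55.5 27.5] 80.0
scene bench z -0.0004
(298, 211) [ 0.513 -0.056  0.018] 252 0.0205 [520.9 -63.2] [44.  47.1] 25.4
(333, 193) [ 0.521 -0.194  0.015] 180 0.0164 [ 529.1 -202.2] [51.9 37.4] 73.8
(373, 189) [ 0.467 -0.297  0.013] 129 0.0148 [ 470.7 -300.9] [54.2 30.2] 80.2
[0.57199342 0.07062756 0.03860262]
```

View pics/top.png

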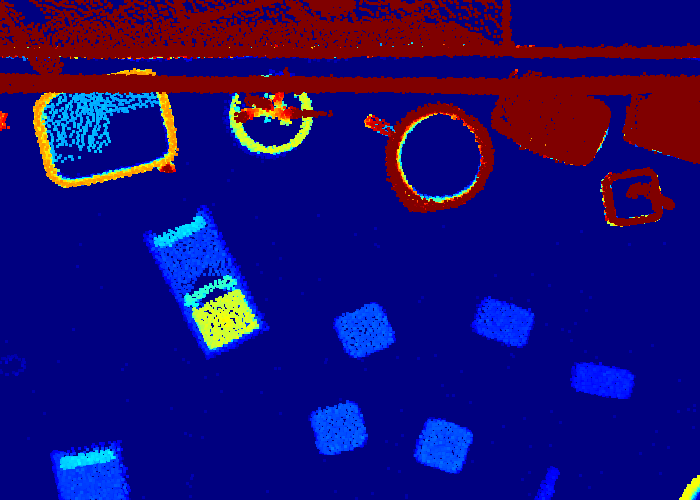

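View pics/clampside.png

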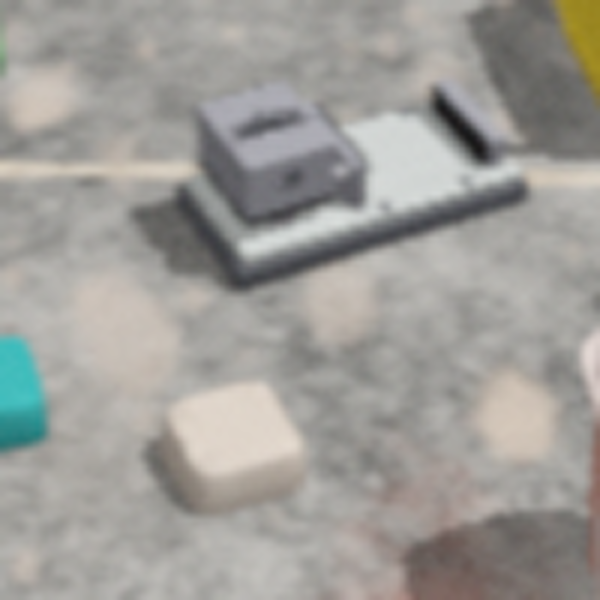

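The top-down map shows the square blank at about (365,330), between the clamp at (210,285) and the oblong blank at (503,320). In the close-up, the clamp's head is at the left, the fixed jaw is at the right, and the gap is open. Next I'll fit the clamp and check the approach path for obstacles.

```bash
cat >> h.py <<'E'
from scipy.spatial.transform import Rotation as Ro
def go(x,y,z,yaw,o=None):
    if o is None:
        from cell import env; o=env.get_obs()
    R0=Ro.from_euler("xyz",o["tool_rot"],degrees=True);R1=Ro.from_euler("xyz",[180,0,yaw],degrees=True)
    s=R0.inv().apply(np.array([x,y,z])-o["tool_pos"])/.03
    print("shift",s.round(3),"turn",((R0.inv()*R1).as_rotvec(degrees=True)/6).round(3))
def clamp(c):
    """head top rect and fixed jaw top from depth, near the clamp"""
    P=pts(c);near=np.hypot(P[...,0]-.57,P[...,1]-.085)<.1
    for lo,hi,nm in((.046,.07,"head"),(.0135,.024,"plate"),(.029,.0405,"34")):
        m=(near&(P[...,2]>lo)&(P[...,2]<hi)).astype(np.uint8)
        k,lab,st,ce=cv2.connectedComponentsWithStats(m)
        for l in range(1,k):
            if st[l,4]<40: continue
            T=P[lab==l];r=cv2.minAreaRect((T[:,:2]*1000).astype(np.float32))
            print(nm,len(T),"z",np.median(T[:,2]).round(4),"mean",T[:,:2].mean(0).round(4),np.round(r[0],1),np.round(r[1],1),round(r[2],1))
E
python3 - <<'E'
import pickle
from h import *
d=pickle.load(open("v0.pkl","rb"))
A=np.array([.163,-.629]);B=np.array([.52,-.064]);L=np.linalg.norm(B-A);u=(B-A)/L
for n in("side","scene"):
    P=pts(d[n]).reshape(-1,3);s=(P[:,:2]-A)@u;t=(P[:,:2]-A)@[-u[1],u[0]]
    m=(s>.12)&(s<L+.1)&(abs(t)<.13)&(P[:,2]<.5);print(n,P[m][P[m][:,2].argmax()].round(3))
    clamp(d[n])
E
```

```text
side [ 0.642 -0.11   0.11 ]
head 294 z 0.0587 mean [0.5314 0.0683] [534.9  75.9] [52.8 52.5] 24.3
plate 515 z 0.0187 mean [0.575  0.0857] [566.6  92. ] [134.   65.8] 27.6
34 61 z 0.0342 mean [0.618  0.1164] [617.2 119. ] [11.  49.6] 30.0
34 99 z 0.0346 mean [0.5375 0.0602] [534.   60.9] [37.  72.4] 79.7
scene [ 0.639 -0.118  0.109]
head 332 z 0.0577 mean [0.5267 0.0806] [530.9  76.4] [43.  50.7] 25.3
plate 594 z 0.0178 mean [0.5678 0.1066] [567.4  95.9] [131.7  63.7] 26.8
34 67 z 0.0333 mean [0.6168 0.1228] [618.1 121.3] [10.5 51.8] 26.3
34 136 z 0.0354 mean [0.526  0.0919] [538.4  81.6] [60.1 49.8] 29.7
```

```bash
python3 -m creep '[87,0.32,-0.3,0,0,0,0, 87,0.97,-0.91,0,0,0,0, 87,1.95,-1.82,0,0,0,0, 87,3.0,-2.8,0,0,0,-0.2, 87,4.0,-3.75,0,0,0,-0.4, 87,5.0,-4.7,0,0,0,-0.6, 87,6.0,-5.6,0,0,0,-0.8]'
```

```text
time_s: 0.85
tool_pos: [0.2962, -0.4186, 0.2101]
tool_rot: [180.0, 0.0, 19.4]
force: [0.0, 0.1, 0.0]
grip_width: 0.0872
grasp_force: 0.0
```

```bash
python3 -c "
from h import *
go(.52,-.064,.21,23.4)"
```

```text
shift [ 1.0968e+01 -8.6640e+00  3.0000e-03] turn [ 0.     0.002 -0.66 ]
```

```bash
python3 -m creep '[87,1.2,-0.95,0,0,0,0, 87,2.4,-1.9,0,0,0,-0.1, 87,3.6,-2.85,0,0,0,-0.2, 87,4.8,-3.8,0,0,0,-0.3, 87,6.0,-4.75,0,0,0,-0.4, 87,7.2,-5.7,0,0,0,-0.5, 87,8.4,-6.65,0,0,0,-0.6, 87,9.5,-7.5,0,0,0,-0.66, 87,10.4,-8.2,0,0,0,-0.66, 87,10.97,-8.66,0,0,0,-0.66, 87,10.97,-8.66,0,0,0,-0.66]'
python3 - <<'E'
from cell import env
from h import *
import pickle
c=env.read_camera("wrist");pickle.dump(c,open("w1.pkl","wb"))
cv2.imwrite("pics/w1.png",c["color"][:,:,::-1])
P=pts(c);near=(np.hypot(P[...,0]-.52,P[...,1]+.064)<.06)
for nm,m in(("top",near&(P[...,2]>.016)&(P[...,2]<.026)),("all",near&(P[...,2]>.006)&(P[...,2]<.026))):
    T=P[m];r=cv2.minAreaRect((T[:,:2]*1000).astype(np.float32));print(nm,len(T),np.median(T[:,2]),np.round(r[0],1),np.round(r[1],1),r[2],T[:,:2].mean(0))
print(np.median(P[near&(P[...,2]<.006)][:,2]))
clamp(c)
E
```

```text
time_s: 1.95
tool_pos: [0.5204, -0.0621, 0.2101]
tool_rot: [-179.9, -0.1, 23.7]
force: [0.1, 0.3, 0.3]
grip_width: 0.0869
grasp_force: 0.0
top 1325 0.02153518540899732 [521.8 -64.9] [44.2 45. ] 23.932615280151367 [ 0.52229018 -0.06473395]
all 1418 0.021459672767709735 [522.  -64.7] [45.2 45.7] 23.230304718017578 [ 0.52344436 -0.06421005]
0.001830837778010934
head 2118 z 0.0602 mean [0.5339 0.0729] [532.8  74.3] [42.1 48.9] 27.3
plate 4013 z 0.0198 mean [0.5874 0.0953] [569.9  93.2] [138.9  65.4] 27.1
plate 48 z 0.0147 mean [0.6307 0.1225] [629.9 123.4] [ 4.2 27.8] 26.8
plate 145 z 0.0198 mean [0.5524 0.0923] [552.3  92.3] [ 5.6 30.7] 26.5
34 613 z 0.0354 mean [0.6195 0.1182] [619.7 119.3] [10.7 49.9] 26.9
34 45 z 0.0388 mean [0.5685 0.0684] [567.3  68.8] [ 5.1 16.1] 85.4
34 99 z 0.0357 mean [0.5439 0.0536] [543.1  53.3] [41.   1.3] 27.2
```

View pics/w1.png

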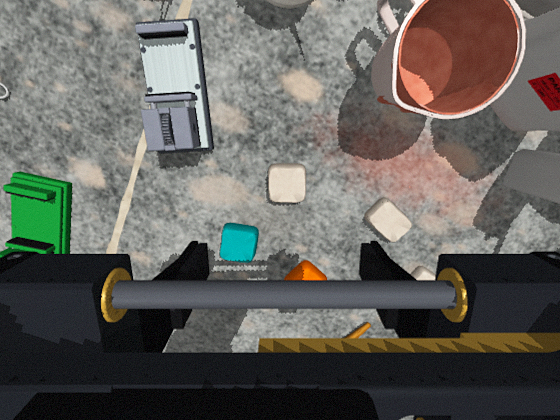

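The wrist view shows the square blank at (287,184), free on all sides between the open fingers' span. The clamp is at (175,90), with its wheel at (166,128) and its fixed jaw at (162,30).

```bash
python3 -c "
from h import *
go(.5214,-.0646,.025,23.6)"
```

```text
shift [0.061 0.022 6.165] turn [-0.004  0.004 -0.007]
```

```bash
python3 -m creep '[87,0.05,0.02,0.6,0,0,0, 87,0.05,0.02,1.8,0,0,0, 87,0.05,0.02,3.0,0,0,0, 87,0.05,0.02,4.2,0,0,0, 87,0.05,0.02,5.2,0,0,0, 87,0.05,0.02,5.8,0,0,0, 87,0.05,0.02,6.1,0,0,0, 87,0.05,0.02,6.16,0,0,0, 87,0.05,0.02,6.16,0,0,0]' 10
python3 -m creep '[40,0,0,0,0,0,0, 40,0,0,0,0,0,0, 40,0,0,0,0,0,0, 40,0,0,0,0,0,0, 40,0,0,0,0,0,0, 40,0,0,0,0,0,0]' 10
```

```text
time_s: 2.9
tool_pos: [0.5216, -0.0678, 0.026]
tool_rot: [179.9, -0.0, 23.3]
force: [0.5, 0.3, -0.1]
grip_width: 0.0873
grasp_force: 0.0
time_s: 3.5
tool_pos: [0.5213, -0.0672, 0.0254]
tool_rot: [180.0, -0.0, 23.3]
force: [-0.5, -0.3, -0.4]
grip_width: 0.0468
grasp_force: 0.0
```

```bash
python3 -m creep '[35,0,0,0,0,0,0, 35,0,0,0,0,0,0, 35,0,0,0,0,0,0, 35,0,0,0,0,0,0]' 12
```

```text
time_s: 3.9
tool_pos: [0.5213, -0.0672, 0.0253]
tool_rot: [180.0, 0.0, 23.3]
force: [-0.2, -0.1, -0.6]
grip_width: 0.0355
grasp_force: 0.0
```

```bash
python3 - <<'E'
from cell import env
import cv2,numpy as np
w=env.read_camera("wrist")["color"];s=env.read_camera("side")["color"][180:330,220:370]
im=np.hstack([cv2.resize(w,(440,420)),cv2.resize(s,(360,420))])
cv2.imwrite("pics/g1.png",im[:,:,::-1])
E
```

```text
(no output)
```

View pics/g1.png

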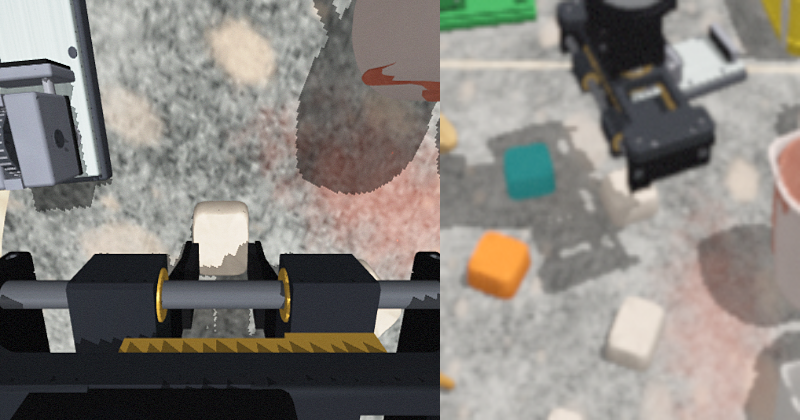

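The wrist half shows the blank at (220,238), ahead of the fingers in tool +x rather than between the pads. I'll measure how far off it is.

```bash
python3 - <<'E'
from cell import env
from h import *
o=env.get_obs();R0=Ro.from_euler("xyz",o["tool_rot"],degrees=True);print(o["tool_pos"],o["tool_rot"],o["grip_width"],o["grasp_force"])
for n in("wrist","side"):
    c=env.read_camera(n);P=pts(c);hsv=cv2.cvtColor(c["color"],cv2.COLOR_RGB2HSV)
    m=(np.hypot(P[...,0]-.54,P[...,1]+.06)<.07)&(P[...,2]>.016)&(P[...,2]<.027)&(hsv[...,2]>90)
    T=P[m];print(n,len(T));L=R0.inv().apply(T-o["tool_pos"])*1000
    r=cv2.minAreaRect((T[:,:2]*1000).astype(np.float32));print(np.round(r[0],1),np.round(r[1],1),r[2],"tool-frame pct",np.percentile(L,[2,50,98],axis=0).round(1).tolist())
    F=R0.inv().apply((P-o["tool_pos"]).reshape(-1,3)).reshape(P.shape)*1000
    d=(hsv[...,2]<70)&(F[...,2]<30)&(F[...,2]>-40)&(abs(F[...,0])<60)&(abs(F[...,1])<60)
    G=F[d]
    if len(G): print("dark near tcp",len(G),np.percentile(G,[1,50,99],axis=0).round(1).tolist())
E
```

```text
[ 0.52130894 -0.06722879  0.02530793] [1.79997437e+02 4.44278253e-03 2.33027908e+01] 0.035143122589949415 0.0
wrist 4316
[521.6 -64.8] [45.  45.1] 23.98185920715332 tool-frame pct [[-18.9, -22.3, 2.3], [4.4, -1.2, 3.8], [23.0, 18.6, 7.4]]
dark near tcp 1127 [[-35.2, -27.6, -39.8], [9.8, 3.8, -27.5], [11.9, 34.1, 24.0]]
side 191
[519.8 -66.2] [45.3 46.2] 22.294546127319336 tool-frame pct [[-23.0, -22.9, 2.4], [-9.7, 6.5, 4.9], [18.1, 20.3, 8.0]]
dark near tcp 6 [[-8.7, -20.0, -19.4], [-4.5, -18.9, -17.1], [4.0, 23.6, -16.0]]
```

```bash
python3 - <<'E'
from cell import env
from h import *
o=env.get_obs();R0=Ro.from_euler("xyz",o["tool_rot"],degrees=True);print(o["grip_width"],o["grasp_force"],o["effort"])
c=env.read_camera("wrist");P=pts(c);hsv=cv2.cvtColor(c["color"],cv2.COLOR_RGB2HSV)
F=R0.inv().apply((P-o["tool_pos"]).reshape(-1,3)).reshape(P.shape)*1000
for r in range(240,335,10):
    row=[(u,*F[r,u].round(0).astype(int)) for u in range(205,385,6) if F[r,u,2]<21 and F[r,u,2]>-45]
    print(r,[tuple(map(int,t)) for t in row])
cv2.imwrite("pics/g2.png",cv2.resize(c["color"][190:350,180:400,::-1],None,fx=3.5,fy=3.5))
E
```

```text
0.035237607390892406 0.0 [-2.21795390e-04 -3.66446364e+01 -4.89170998e+00 -2.58791846e+01
 -3.75476154e-02 -5.94023522e-02  9.03742404e-06]
240 [(247, 4, -23, 4), (253, 4, -19, 3), (259, 4, -16, 3), (265, 4, -12, 3), (271, 4, -8, 4), (277, 4, -4, 4), (283, 4, -1, 5), (289, 4, 3, 3), (295, 4, 7, 5), (301, 4, 11, 4), (307, 4, 14, 3), (313, 5, 18, 3)]
250 [(235, 11, -26, -27), (241, 11, -22, -27), (247, 10, -20, -24), (253, -3, -20, 5), (259, -3, -16, 5), (265, -2, -12, 3), (271, -3, -8, 6), (277, -3, -4, 5), (283, -2, -1, 4), (289, -3, 3, 4), (295, -3, 7, 4), (301, -2, 11, 3), (307, -2, 15, 4), (313, -1, 18, 1), (319, 10, 19, -24), (325, 10, 22, -23), (331, 11, 25, -27)]
260 [(229, 11, -27, -38), (235, 12, -24, -40), (241, 10, -21, -37), (247, 10, -18, -36), (253, -1, -18, -14), (259, -10, -16, 4), (265, -9, -12, 3), (271, -10, -8, 5), (277, -10, -4, 5), (283, -10, -1, 4), (289, -10, 3, 4), (295, -9, 7, 4), (301, -9, 11, 3), (307, -9, 15, 3), (313, -9, 19, 2), (319, 10, 18, -36), (325, 10, 21, -35), (331, 11, 23, -39), (337, 11, 26, -38)]
270 [(247, 6, -18, -39), (253, -6, -18, -16), (259, -17, -16, 4), (265, -16, -12, 4), (271, -16, -8, 3), (277, -16, -4, 3), (283, -17, -1, 4), (289, -16, 3, 3), (295, -17, 7, 4), (301, -17, 11, 4), (307, -16, 15, 2), (313, -17, 19, 5), (319, 6, 17, -39)]
280 [(247, 1, -18, -40), (319, 0, 18, -38)]
290 []
300 []
310 []
320 []
330 []
```

View pics/g2.png

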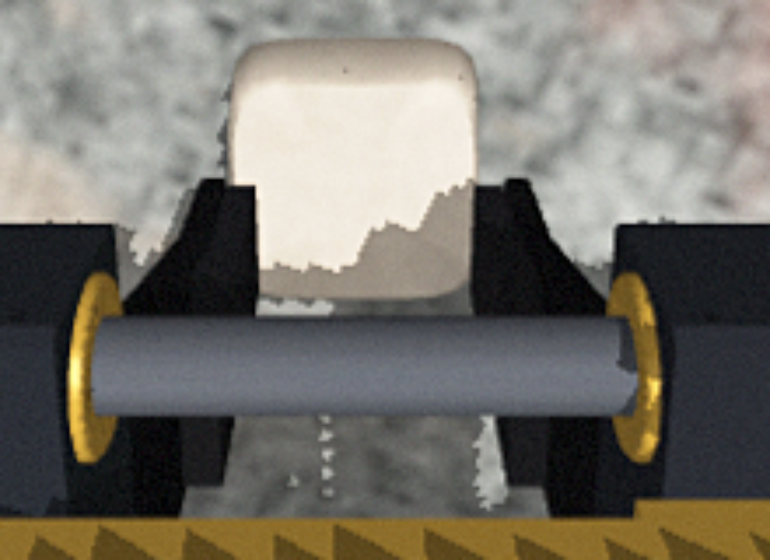

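The fingers' inner faces stand at ±18 mm, above a blank that is ±22 mm wide and hasn't moved. So the tips are higher than I assumed. I'll check exactly where they end.

```bash
python3 - <<'E'
from cell import env
from h import *
o=env.get_obs();R0=Ro.from_euler("xyz",o["tool_rot"],degrees=True)
c=env.read_camera("wrist");P=pts(c)
F=R0.inv().apply((P-o["tool_pos"]).reshape(-1,3)).reshape(P.shape)*1000
for u in(240,244,320,324):print(u,[(r,*map(int,F[r,u].round())) for r in range(234,266,2)])
print("cam in tool",R0.inv().apply(-c["R"].T@c["t"]-o["tool_pos"]))
for n in("scene","side"):
    c=env.read_camera(n);P=pts(c);F=R0.inv().apply((P-o["tool_pos"]).reshape(-1,3)).reshape(P.shape)*1000
    m=(abs(F[...,0])<14)&(abs(F[...,1])<45)&(F[...,2]<0)&(F[...,2]>-90)
    print(n,m.sum(),np.percentile(F[m],[0,5,50,95,100],axis=0).round(0).tolist() if m.any() else "")
E
```

```text
240 [(234, 1, -30, 23), (236, -1, -30, 24), (238, -3, -31, 24), (240, -4, -30, 24), (242, 11, -25, -16), (244, 11, -24, -19), (246, 11, -24, -21), (248, 12, -23, -25), (250, 11, -23, -27), (252, 12, -23, -30), (254, 11, -23, -31), (256, 10, -22, -32), (258, 10, -22, -34), (260, 10, -22, -36), (262, 10, -22, -38), (264, 10, -21, -40)]
244 [(234, 1, -27, 23), (236, -1, -28, 23), (238, -2, -28, 24), (240, -4, -28, 23), (242, -5, -28, 23), (244, 9, -23, -15), (246, 10, -22, -18), (248, 10, -22, -21), (250, 10, -21, -24), (252, 10, -21, -27), (254, 10, -21, -28), (256, 9, -21, -30), (258, 9, -20, -33), (260, 10, -20, -35), (262, 10, -20, -38), (264, 10, -19, -41)]
320 [(234, 1, 25, 23), (236, -1, 25, 23), (238, -3, 25, 24), (240, -4, 25, 24), (242, -5, 25, 24), (244, 10, 20, -15), (246, 10, 20, -19), (248, 10, 20, -21), (250, 78, 0, -176), (252, 10, 19, -27), (254, 10, 19, -28), (256, 9, 19, -30), (258, 10, 18, -34), (260, 10, 18, -35), (262, 10, 18, -38), (264, 9, 18, -39)]
324 [(234, 1, 28, 23), (236, 0, 28, 22), (238, -2, 28, 24), (240, -4, 28, 24), (242, 12, 22, -17), (244, 11, 22, -19), (246, 11, 22, -20), (248, 10, 22, -21), (250, 10, 22, -23), (252, 10, 21, -26), (254, 10, 21, -29), (256, 10, 20, -32), (258, 10, 20, -34), (260, 10, 20, -36), (262, 10, 20, -38), (264, 10, 19, -40)]
cam in tool [ 0.07849969 -0.00018886 -0.17642664]
scene 172 [[-14.0, -34.0, -88.0], [-11.0, -30.0, -46.0], [-4.0, -27.0, -28.0], [11.0, 22.0, -14.0], [12.0, 24.0, -10.0]]
side 46 [[-13.0, -35.0, -77.0], [-13.0, -28.0, -75.0], [-6.0, -21.0, -19.0], [9.0, 26.0, -13.0], [10.0, 27.0, -13.0]]
```

All three views agree that the fingertips end about 14 mm behind the reported TCP, so they are roughly 39 mm above the bench instead of 3 mm. I'll reopen and descend the remaining distance carefully, in two steps, watching the force.

```bash
python3 -m creep '[87,0,0,0,0,0,0, 87,0,-0.05,0,0,0,0, 87,0,-0.07,0,0,0,0, 87,0,-0.07,0,0,0,0, 87,0,-0.07,0.2,0,0,0, 87,0,-0.07,0.4,0,0,0, 87,0,-0.07,0.5,0,0,0, 87,0,-0.07,0.5,0,0,0]' 10
python3 - <<'E'
from cell import env
from h import *
import pickle
o=env.get_obs();R0=Ro.from_euler("xyz",o["tool_rot"],degrees=True)
c=env.read_camera("wrist");P=pts(c)
F=R0.inv().apply((P-o["tool_pos"]).reshape(-1,3)).reshape(P.shape)*1000
for u in range(190,212,4):print(u,[(r,*map(int,F[r,u].round())) for r in range(236,256,3)])
w=pickle.load(open("w1.pkl","rb"));P=pts(w)-[.5204,-.0626,.2101]
print([(r,*(P[r,203]*1000).round().astype(int).tolist()) for r in range(236,256,3)])
E
```

```text
time_s: 5.1
tool_pos: [0.5198, -0.0652, 0.0095]
tool_rot: [-179.9, 0.1, 23.3]
force: [-0.3, 0.1, 0.7]
grip_width: 0.0854
grasp_force: 0.0
190 [(236, 6, -60, 7), (239, 3, -60, 8), (242, 1, -60, 8), (245, 11, -51, -20), (248, 11, -50, -25), (251, 11, -49, -28), (254, 12, -48, -33)]
194 [(236, 6, -57, 7), (239, 3, -58, 8), (242, 11, -50, -16), (245, 11, -49, -20), (248, 12, -48, -25), (251, 10, -47, -26), (254, 10, -47, -29)]
198 [(236, 6, -55, 7), (239, 3, -55, 8), (242, 11, -48, -16), (245, 11, -47, -19), (248, 10, -47, -21), (251, 10, -46, -25), (254, 10, -45, -29)]
202 [(236, 5, -52, 8), (239, 3, -52, 8), (242, 2, -52, 7), (245, 10, -46, -17), (248, 10, -44, -21), (251, 10, -43, -25), (254, 9, -43, -27)]
206 [(236, 5, -50, 8), (239, 3, -50, 8), (242, 1, -50, 8), (245, 9, -44, -16), (248, 9, -43, -19), (251, 8, -43, -21), (254, 6, -43, -22)]
210 [(236, 5, -47, 8), (239, 3, -47, 7), (242, 1, -48, 9), (245, -1, -48, 8), (248, -3, -48, 7), (251, -5, -48, 7), (254, -7, -48, 8)]
[(236, -111, 69, -208), (239, -115, 68, -208), (242, -119, 67, -208), (245, -9, 46, 17), (248, -9, 45, 21), (251, -10, 44, 23), (254, -10, 43, 24)]
```

```bash
python3 -m creep '[87,0.03,0,0.15,0,0,0, 87,0.03,0,0.3,0,0,0, 87,0.03,0,0.42,0,0,0, 87,0.03,0,0.5,0,0,0, 87,0.03,0,0.5,0,0,0]' 10
python3 -m creep '[87,0,0,0.04,0,0,0, 87,0,0,0.08,0,0,0, 70,0,0,0.08,0,0,0, 40,0,0,0.08,0,0,0, 40,0,0,0.08,0,0,0, 40,0,0,0.08,0,0,0, 40,0,0,0.08,0,0,0, 40,0,0,0.08,0,0,0, 40,0,0,0.08,0,0,0, 40,0,0,0.08,0,0,0]' 10
```

```text
time_s: 5.65
tool_pos: [0.521, -0.0649, -0.0051]
tool_rot: [-180.0, 0.0, 23.3]
force: [-0.8, 0.5, 0.8]
grip_width: 0.0871
grasp_force: 0.0
time_s: 6.65
tool_pos: [0.5213, -0.065, -0.0071]
tool_rot: [180.0, 0.0, 23.3]
force: [0.1, -0.7, -0.4]
grip_width: 0.0461
grasp_force: 9.9
```

The blank is gripped at 46 mm with 9.9 N. I'll lift it and stop short of the clamp to measure the clamp from close by.

```bash
python3 -c "
from h import *
go(.515,.03,.14,27.1)"
python3 -m creep '[40,0,0,-0.3,0,0,0, 40,0,0,-1.0,0,0,0, 40,0,0,-2,0,0,0, 40,0.2,-0.4,-3,0,0,-0.1, 40,0.5,-1,-3.9,0,0,-0.3, 40,0.8,-1.8,-4.6,0,0,-0.5, 40,1.05,-2.5,-4.9,0,0,-0.63, 40,1.07,-2.9,-4.9,0,0,-0.63, 40,1.07,-2.98,-4.9,0,0,-0.63, 40,1.07,-2.98,-4.9,0,0,-0.63, 40,1.07,-2.98,-4.9,0,0,-0.63]' 12
python3 - <<'E'
from cell import env
from h import *
o=env.get_obs();print(o["tool_pos"],o["tool_rot"],o["grasp_force"])
c=env.read_camera("wrist");clamp(c)
cv2.imwrite("pics/w2.png",c["color"][:,:,::-1])
E
```

```text
shift [ 1.059 -2.99  -4.903] turn [ 0.001  0.001 -0.633]
time_s: 7.75
tool_pos: [0.5147, 0.0284, 0.1387]
tool_rot: [-180.0, 0.1, 27.0]
force: [-0.2, 0.6, -0.4]
grip_width: 0.0461
grasp_force: 11.9
[0.51471879 0.02837832 0.13868111] [-1.79964545e+02  1.25526721e-01  2.69760764e+01] 11.87912258261349
head 2980 z 0.0603 mean [0.5339 0.0748] [532.8  74.6] [42.  48.9] 27.0
plate 5866 z 0.0198 mean [0.5904 0.1004] [570.   93.7] [138.1  65.2] 27.2
plate 58 z 0.0197 mean [0.5405 0.1103] [540.3 110.8] [9.6 7. ] 23.1
plate 269 z 0.02 mean [0.5523 0.0877] [552.3  87.6] [ 6.5 31.1] 27.0
34 896 z 0.0354 mean [0.6193 0.1189] [619.5 119.4] [10.3 49.7] 27.4
```

View pics/w2.png

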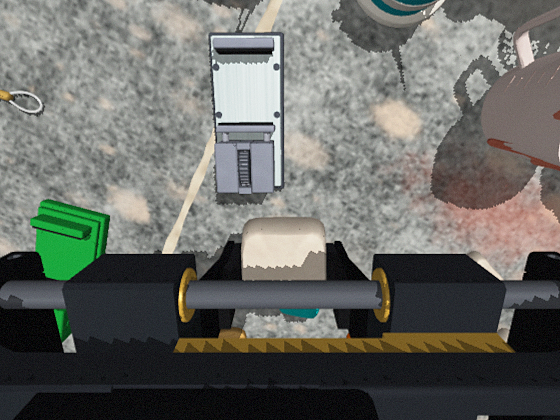

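The wrist view shows the blank held squarely between the pads at (285,245), and the clamp at (247,115) with its wheel at (244,168) and its fixed jaw at (244,45). The measurements repeat: yaw is 27.1° and the origin is about (580.0, 98.6) mm.

```bash
python3 - <<'E'
from cell import env
from h import *
o=env.get_obs();R0=Ro.from_euler("xyz",o["tool_rot"],degrees=True)
c=env.read_camera("wrist");P=pts(c);F=R0.inv().apply((P-o["tool_pos"]).reshape(-1,3)).reshape(P.shape)*1000
hsv=cv2.cvtColor(c["color"],cv2.COLOR_RGB2HSV)
m=(abs(F[...,1])<35)&(abs(F[...,0])<40)&(F[...,2]>-18)&(F[...,2]<-8)&(hsv[...,2]>75)
G=F[m];r=cv2.minAreaRect(G[:,:2].astype(np.float32));print("blank in tool",len(G),np.median(G[:,2]),np.round(r[0],1),np.round(r[1],1),r[2])
go(.5911,.1043,.06,27.1)
E
```

```text
blank in tool 512 -14.058770498532732 [19.4  2.9] [11.7 52.3] 5.416981220245361
shift [ 3.407 -1.1    2.631] turn [-0.006  0.014 -0.022]
```

```bash
python3 - <<'E'
from cell import env
from h import *
o=env.get_obs();R0=Ro.from_euler("xyz",o["tool_rot"],degrees=True)
c=env.read_camera("wrist");P=pts(c);F=R0.inv().apply((P-o["tool_pos"]).reshape(-1,3)).reshape(P.shape)*1000
for r in(218,225,235,250,265,278):print(r,[tuple(map(int,F[r,u].round())) for u in(238,246,260,285,310,322,330)])
E
```

```text
218 [(-26, -49, 138), (-25, -40, 137), (24, -13, -12), (24, 1, -11), (24, 15, -11), (-25, 41, 137), (-25, 49, 137)]
225 [(-33, -49, 138), (21, -21, -15), (23, -13, -20), (23, 1, -20), (23, 14, -20), (20, 21, -12), (-33, 50, 137)]
235 [(-45, -50, 137), (20, -20, -27), (21, -12, -29), (20, 1, -28), (20, 13, -28), (20, 20, -28), (-45, 50, 137)]
250 [(79, 0, -176), (12, -20, -29), (12, -12, -29), (12, 1, -28), (12, 14, -28), (12, 20, -28), (10, 25, -25)]
265 [(7, -23, -35), (4, -20, -29), (3, -13, -28), (3, 1, -28), (4, 14, -29), (4, 20, -29), (7, 23, -36)]
278 [(0, -23, -36), (-4, -20, -29), (-4, -13, -28), (-5, 1, -28), (-4, 14, -29), (-4, 20, -29), (1, 23, -37)]
```

```bash
python3 -m creep '[40,0.4,-0.13,0,0,0,0, 40,1.3,-0.42,0,0,0,0, 40,2.3,-0.75,0,0,0,0, 40,3.1,-1.0,0,0,0,0, 40,3.41,-1.1,0,0.0,0,0, 40,3.41,-1.1,0.5,0,0,0, 40,3.41,-1.1,1.3,0,0,0, 40,3.41,-1.1,2.1,0,0,0, 40,3.41,-1.1,2.6,0,0,0, 40,3.41,-1.1,2.63,0,0,0, 40,3.41,-1.1,2.63,0,0,0, 40,3.41,-1.1,2.63,0,0,0]'
python3 - <<'E'
from cell import env
from h import *
o=env.get_obs();print(o["tool_pos"],o["tool_rot"],o["force"],o["grasp_force"])
go(.5911,.1043,.0165,27.1,o)
E
```

```text
time_s: 9.1
tool_pos: [0.5923, 0.1058, 0.0622]
tool_rot: [179.9, -0.1, 27.1]
force: [0.4, -0.9, -0.8]
grip_width: 0.0459
grasp_force: 11.9
[0.5923272  0.10584896 0.06222424] [ 1.79949822e+02 -1.03037718e-01  2.70634799e+01] [ 0.39811258 -0.90002182 -0.76547184] 11.879483463708311
shift [-0.063  0.026  1.524] turn [ 0.008 -0.017 -0.006]
```

```bash
python3 -m creep '[40,-0.03,0.02,0.2,0,0,0, 40,-0.05,0.02,0.5,0,0,0, 40,-0.05,0.02,0.8,0,0,0, 40,-0.05,0.02,1.0,0,0,0, 40,-0.05,0.02,1.0,0,0,0, 40,-0.05,0.02,1.0,0,0,0, 40,-0.05,0.02,1.0,0,0,0]'
python3 - <<'E'
from cell import env
from h import *
o=env.get_obs();print(o["tool_pos"],o["tool_rot"],o["force"])
go(.5911,.1043,.012,27.1,o)
E
```

```text
time_s: 9.8
tool_pos: [0.5907, 0.1048, 0.0313]
tool_rot: [180.0, -0.0, 27.1]
force: [0.9, 0.2, 0.0]
grip_width: 0.0458
grasp_force: 11.9
[0.59072329 0.1048049  0.03128769] [ 1.79993028e+02 -2.95520392e-02  2.70893951e+01] [0.93694703 0.15615755 0.02783012]
shift [0.003 0.021 0.643] turn [ 0.001 -0.005 -0.002]
```

Position is good. I'll lower to just above the plate, then step down gently to contact.

```bash
python3 -m creep '[40,0,0.02,0.2,0,0,0, 40,0,0.02,0.4,0,0,0, 40,0,0.02,0.54,0,0,0, 40,0,0.02,0.6,0,0,0, 40,0,0.02,0.62,0,0,0, 40,0,0.02,0.62,0,0,0]'
python3 -m creep '[40,0,0,0.02,0,0,0, 40,0,0,0.04,0,0,0, 40,0,0,0.04,0,0,0]'
```

```text
time_s: 10.4
tool_pos: [0.5907, 0.1041, 0.0123]
tool_rot: [-180.0, 0.0, 27.1]
force: [-0.1, 0.0, -0.5]
grip_width: 0.0461
grasp_force: 11.9
time_s: 10.7
tool_pos: [0.5907, 0.1041, 0.0113]
tool_rot: [180.0, -0.0, 27.1]
force: [-0.0, 0.4, -0.2]
grip_width: 0.0463
grasp_force: 11.9
```

```bash
python3 -m creep '[40,0,0,0.02,0,0,0, 40,0,0,0.04,0,0,0, 40,0,0,0.04,0,0,0]'; python3 -m creep '[40,0,0,0.02,0,0,0, 40,0,0,0.03,0,0,0, 40,0,0,0.03,0,0,0]'
```

```text
time_s: 11.0
tool_pos: [0.5908, 0.1041, 0.0109]
tool_rot: [180.0, 0.0, 27.1]
force: [-3.0, -0.1, 5.5]
grip_width: 0.0461
grasp_force: 12.1
time_s: 11.3
tool_pos: [0.5908, 0.1041, 0.0108]
tool_rot: [179.9, 0.0, 27.1]
force: [-4.4, -1.2, 11.5]
grip_width: 0.0463
grasp_force: 12.3
```

The blank is on the plate. I'll relieve the pressure, release, and lift straight up.

```bash
python3 -m creep '[40,0,0,-0.05,0,0,0, 40,0,0,-0.05,0,0,0, 55,0,0,-0.05,0,0,0, 65,0,0,-0.05,0,0,0, 70,0,0,-0.05,0,0,0, 70,0,0,-0.05,0,0,0, 70,0,0,-0.05,0,0,0]'
python3 -m creep '[70,0,0,-0.3,0,0,0, 70,0,0,-1,0,0,0, 70,0,0,-1.8,0,0,0, 70,0,0,-2.5,0,0,0, 0,-1,0,-3.2,0,0,0, 0,-2.3,0,-3.4,0,0,0, 0,-3.4,0,-3.4,0,0,0, 0,-4.0,0,-3.4,0,0,0, 0,-4.0,0,-3.4,0,0,0, 0,-4.0,0,-3.4,0,0,0]' 10
python3 - <<'E'
from cell import env
from h import *
o=env.get_obs();print(o["tool_pos"],o["force"])
c=env.read_camera("wrist");P=pts(c);clamp(c)
u=np.array([np.cos(np.radians(27.1)),np.sin(np.radians(27.1))]);Q=(P[...,:2]-[.58,.0986])*1000
cx=Q@u;cy=Q@[-u[1],u[0]]
m=(abs(cy)<45)&(cx>-20)&(cx<39)&(P[...,2]>.036)&(P[...,2]<.046)
G=np.c_[cx[m],cy[m]];r=cv2.minAreaRect(G.astype(np.float32));print("blank in clamp",len(G),np.median(P[m][:,2]),np.round(r[0],1),np.round(r[1],1),r[2])
cv2.imwrite("pics/w3.png",c["color"][:,:,::-1])
E
```

```text
time_s: 12.0
tool_pos: [0.5906, 0.1041, 0.0105]
tool_rot: [-180.0, 0.0, 27.1]
force: [0.9, 0.5, -1.1]
grip_width: 0.0688
grasp_force: 0.0
time_s: 13.0
tool_pos: [0.4847, 0.0495, 0.1135]
tool_rot: [179.9, -0.1, 27.1]
force: [-0.9, -0.7, -0.3]
grip_width: 0.03
grasp_force: 0.0
[0.48466452 0.04949401 0.11347899] [-0.9431689  -0.70810366 -0.32809287]
head 3609 z 0.0604 mean [0.5332 0.075 ] [532.4  74.6] [41.7 48.4] 27.1
plate 2991 z 0.0197 mean [0.5835 0.1012] [570.2  93.9] [138.4  65.3] 27.1
plate 362 z 0.0199 mean [0.5543 0.0865] [554.3  86. ] [ 7.3 31.1] 27.1
34 1220 z 0.0355 mean [0.619  0.1193] [619.5 119.6] [10.4 49.6] 27.3
34 3467 z 0.0393 mean [0.5905 0.1045] [590.5 104.1] [45.5 45.7] 26.9
34 40 z 0.0326 mean [0.5297 0.0785] [529.8  78.6] [31.   0.1] 26.8
34 43 z 0.0325 mean [0.5345 0.07  ] [534.1  70.2] [30.9  0.9] 27.4
blank in clamp 4110 0.039581782031422305 [7.5 0.4] [49.1 54.3] 89.97652435302734
```

View pics/w3.png

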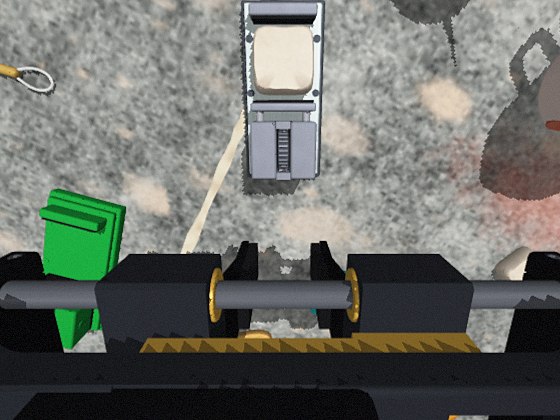

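The blank lies flat between the jaws at (283,60), squared up. Its centre is at clamp x≈+12, y≈0 and its yaw matches within 0.2°. The wheel is at (284,150). Next I'll close the fingers and go above the start of the stroke.

```bash
python3 -c "
from h import *
go(.5266,.0713,.062,27.1)"
python3 -m creep '[0,0.4,0,0,0,0,0, 0,1.0,0,0,0,0,0, 0,1.5,0,0.2,0,0,0, 0,1.58,0,0.6,0,0,0, 0,1.58,0,1.1,0,0,0, 0,1.58,0,1.5,0,0,0, 0,1.58,0,1.5,0,0,0, 0,1.58,0,1.5,0,0,0]' 10
python3 -c "
from h import *
go(.5266,.0713,.052,27.1)"
```

```text
shift [ 1.556 -0.003  1.715] turn [ 0.007 -0.017  0.001]
time_s: 13.85
tool_pos: [0.5254, 0.0707, 0.0671]
tool_rot: [-180.0, 0.1, 27.1]
force: [0.4, -0.1, -0.9]
grip_width: 0.0006
grasp_force: 0.0
shift [0.045 0.002 0.504] turn [-0.003  0.011 -0.004]
```

```bash
python3 -m creep '[0,0.03,0,0.15,0,0,0, 0,0.03,0,0.3,0,0,0, 0,0.03,0,0.4,0,0,0, 0,0.03,0,0.4,0,0,0, 0,0.03,0,0.4,0,0,0]'
for i in 1 2; do python3 -m creep '[0,0,0,0.03,0,0,0, 0,0,0,0.05,0,0,0, 0,0,0,0.05,0,0,0]' | grep -E "pos|force"; done
```

```text
time_s: 14.35
tool_pos: [0.5269, 0.0714, 0.0556]
tool_rot: [180.0, 0.0, 27.1]
force: [0.5, -0.7, 0.1]
grip_width: 0.0009
grasp_force: 0.0
tool_pos: [0.5268, 0.0714, 0.0541]
force: [0.5, -0.0, 0.0]
grasp_force: 0.0
tool_pos: [0.5268, 0.0714, 0.0525]
force: [-0.8, -0.1, -0.7]
grasp_force: 0.0
```

```bash
python3 -m creep '[0,0,0,0.03,0,0,0, 0,0,0,0.05,0,0,0, 0,0,0,0.05,0,0,0]' | grep -E "pos|force"; python3 -m creep '[0,0,0,0.02,0,0,0, 0,0,0,0.03,0,0,0, 0,0,0,0.03,0,0,0]' | grep -E "pos|force"
```

```text
tool_pos: [0.5268, 0.0715, 0.051]
force: [1.0, 0.5, 0.0]
grasp_force: 0.0
tool_pos: [0.5269, 0.0714, 0.0503]
force: [0.8, -0.4, 1.5]
grasp_force: 0.6
```

```bash
python3 -m creep '[0,0,0,0.02,0,0,0, 0,0,0,0.04,0,0,0, 0,0,0,0.04,0,0,0]' | grep -E "pos|force"
```

```text
tool_pos: [0.527, 0.0715, 0.0494]
force: [-1.0, -1.0, 5.2]
grasp_force: 2.7
```

```bash
python3 -m creep '[0,0,0,0.02,0,0,0, 0,0.03,0,0.02,0,0,0, 0,0.08,0,0.02,0,0,0, 0,0.13,0,0.02,0,0,0, 0,0.18,0,0.02,0,0,0]' | grep -E "pos|force"
```

```text
tool_pos: [0.5316, 0.0738, 0.0491]
force: [-2.3, -0.8, 7.1]
grasp_force: 3.6
```

```bash
python3 -m creep '[0,0.05,0,0,0,0,0, 0,0.1,0,0,0,0,0, 0,0.15,0,0,0,0,0, 0,0.2,0,0,0,0,0, 0,0.24,0,0,0,0,0]' | grep -E "pos|force"
cat >> h.py <<'E'
def jaw(tag=None):
    from cell import env
    c=env.read_camera("scene");res=[]
    for n in("wrist","scene","side"):
        c=env.read_camera(n);P=pts(c);Q=(P[...,:2]-[.58,.0986])*1000;a=np.radians(27.1)
        cx=Q@[np.cos(a),np.sin(a)];cy=Q@[-np.sin(a),np.cos(a)]
        m=(abs(cy)<22)&(cx>-31)&(cx<0)&(P[...,2]>.0415)&(P[...,2]<.048)
        b=(abs(cy)<35)&(cx>-12)&(cx<39)&(P[...,2]>.0355)&(P[...,2]<.041)
        res.append((n,"jaw",int(m.sum()),np.percentile(cx[m],[2,50,98]).round(1).tolist() if m.sum()>5 else 0,"blank",np.percentile(cx[b],[2,98]).round(1).tolist() if b.sum()>5 else 0))
    for r in res:print(*r)
E
python3 -c "
from h import *
jaw()"
```

```text
tool_pos: [0.538, 0.0771, 0.0491]
force: [-2.8, -1.0, 7.4]
grasp_force: 3.7
wrist jaw 891 [-17.5, -13.8, -10.1] blank [-10.1, 34.6]
scene jaw 11 [-17.7, -14.1, -11.1] blank [-7.1, 33.0]
side jaw 24 [-20.4, -17.6, -2.9] blank [-8.5, 32.6]
```

```bash
python3 - <<'E'
import pickle
from h import *
from cell import env
a=np.radians(27.1)
for nm,c in(("w1",pickle.load(open("w1.pkl","rb"))),("now",env.read_camera("wrist"))):
    P=pts(c);Q=(P[...,:2]-[.58,.0986])*1000;cx=Q@[np.cos(a),np.sin(a)];cy=Q@[-np.sin(a),np.cos(a)]
    for x in range(-36,42,2):
        m=(abs(cy)<20)&(abs(cx-x)<1)&(P[...,2]<.1)
        if m.sum(): print((x,int(m.sum()),round(float(np.median(P[m][:,2])*1000),1)),end=" ")
    print(nm)
E
```

```text
(-36, 81, 60.3) (-34, 82, 60.0) (-32, 40, 59.1) (-30, 59, 20.4) (-28, 75, 20.2) (-26, 71, 20.2) (-24, 127, 42.7) (-22, 79, 44.4) (-20, 71, 44.2) (-18, 78, 43.7) (-16, 10, 44.0) (-14, 54, 20.1) (-12, 68, 20.0) (-10, 70, 19.8) (-8, 69, 20.0) (-6, 69, 19.8) (-4, 73, 19.9) (-2, 67, 19.9) (0, 69, 19.8) (2, 71, 19.7) (4, 72, 19.9) (6, 77, 19.7) (8, 73, 19.9) (10, 66, 20.0) (12, 78, 19.7) (14, 71, 19.8) (16, 74, 20.0) (18, 72, 20.2) (20, 83, 19.7) (22, 67, 20.0) (24, 80, 20.0) (26, 76, 20.1) (28, 75, 20.0) (30, 76, 19.8) (32, 79, 19.7) (34, 78, 20.0) (36, 76, 19.8) (38, 81, 20.2) (40, 229, 28.3) w1
(-36, 829, 74.6) (-34, 368, 58.6) (-32, 1188, 46.0) (-30, 178, 20.2) (-28, 181, 20.3) (-26, 189, 20.1) (-24, 115, 21.0) (-22, 54, 39.7) (-20, 48, 39.8) (-18, 78, 42.8) (-16, 203, 43.3) (-14, 218, 43.2) (-12, 231, 42.9) (-10, 397, 37.3) (-8, 69, 38.7) (-6, 197, 39.7) (-4, 222, 39.9) (-2, 205, 39.9) (0, 216, 39.6) (2, 236, 39.6) (4, 212, 39.6) (6, 217, 39.3) (8, 242, 39.4) (10, 207, 39.5) (12, 240, 39.2) (14, 231, 39.5) (16, 211, 39.4) (18, 261, 39.4) (20, 205, 39.2) (22, 273, 39.3) (24, 206, 39.4) (26, 274, 39.4) (28, 229, 39.4) (30, 249, 39.7) (32, 277, 39.7) (34, 200, 39.5) (36, 190, 35.7) (38, 191, 20.3) (40, 326, 26.8) now
```

The jaw face has moved from about -16 to -10.5, so it is about to touch the blank. It needs roughly 3 mm more jaw travel, which is 6 mm at the rim. I'll lift, go back and press again.

```bash
python3 -m creep '[0,0,0,-0.15,0,0,0, 0,0,0,-0.3,0,0,0, 0,-0.2,0,-0.3,0,0,0, 0,-0.42,0,-0.3,0,0,0, 0,-0.42,0,-0.3,0,0,0, 0,-0.42,0,-0.15,0,0,0, 0,-0.42,0,-0.06,0,0,0, 0,-0.42,0,-0.03,0,0,0, 0,-0.42,0,-0.0,0,0,0, 0,-0.42,0,0,0,0,0, 0,-0.42,0,0,0,0,0]' | grep -E "pos|force"
```

```text
tool_pos: [0.5271, 0.0713, 0.0491]
force: [-2.5, -1.6, 7.0]
grasp_force: 3.6
```

```bash
for i in 1; do python3 -m creep '[0,0.03,0,0,0,0,0, 0,0.06,0,0,0,0,0, 0,0.09,0,0,0,0,0, 0,0.12,0,0,0,0,0]' | grep -E "pos|force"; done; python3 -m creep '[0,0.02,0,0,0,0,0, 0,0.04,0,0,0,0,0]' | grep -E "pos|force"; python3 -c "
from h import *
jaw()"
```

```text
tool_pos: [0.5302, 0.073, 0.0491]
force: [-2.4, -0.6, 6.7]
grasp_force: 3.6
tool_pos: [0.5313, 0.0735, 0.0491]
force: [-2.4, -0.8, 6.9]
grasp_force: 3.6
wrist jaw 944 [-15.3, -11.4, -7.8] blank [-7.6, 37.1]
scene jaw 15 [-15.7, -13.6, -10.4] blank [-11.0, 36.5]
side jaw 26 [-18.4, -13.5, -9.5] blank [-6.1, 34.2]
```

```bash
python3 -m creep '[0,0.02,0,0,0,0,0, 0,0.04,0,0,0,0,0]' | grep -E "pos|force"
```

```text
tool_pos: [0.5318, 0.0738, 0.049]
force: [-3.9, -1.9, 9.3]
grasp_force: 4.3
```

```bash
python3 -m creep '[0,0.02,0,0,0,0,0, 0,0.04,0,0,0,0,0]' | grep -E "pos|force"
```

```text
tool_pos: [0.5321, 0.0739, 0.0489]
force: [-6.2, -3.0, 10.6]
grasp_force: 5.3
```

The drag is now 6.9 N and the tip has stalled, so the blank is tight. I'll stop here, relieve the drag, lift off and check.

```bash
python3 -m creep '[0,-0.03,0,-0.05,0,0,0, 0,-0.03,0,-0.2,0,0,0, 0,-0.03,0,-0.5,0,0,0, 0,-0.5,0,-1.2,0,0,0, 0,-1.3,0,-1.8,0,0,0, 0,-1.8,0,-2,0,0,0, 0,-1.8,0,-2,0,0,0, 0,-1.8,0,-2,0,0,0, 0,-1.8,0,-2,0,0,0]'
python3 - <<'E'
from h import *
from cell import env
jaw()
a=np.radians(27.1);c=env.read_camera("wrist")
P=pts(c);Q=(P[...,:2]-[.58,.0986])*1000;cx=Q@[np.cos(a),np.sin(a)];cy=Q@[-np.sin(a),np.cos(a)]
for x in list(range(-20,-2,1))+list(range(32,44,1)):
    m=(abs(cy)<18)&(abs(cx-x)<.5)&(P[...,2]<.1)
    if m.sum(): print((x,round(float(np.median(P[m][:,2])*1000),1)),end=" ")
m=(abs(cy)<35)&(cx>-2)&(cx<32)&(P[...,2]>.033);print("blank y",np.percentile(cy[m],[1,99]))
clamp(c);cv2.imwrite("pics/w4.png",c["color"][:,:,::-1])
E
```

```text
time_s: 20.3
tool_pos: [0.4857, 0.0507, 0.1083]
tool_rot: [-180.0, -0.0, 27.1]
force: [0.0, -0.4, 0.0]
grip_width: 0.0008
grasp_force: 0.0
wrist jaw 866 [-27.0, -11.6, -1.2] blank [-5.0, 37.4]
scene jaw 32 [-15.4, -12.0, -7.1] blank [-7.0, 36.2]
side jaw 42 [-17.7, -13.1, -0.3] blank [-5.5, 34.2]
(-20, 20.2) (-19, 20.1) (-18, 20.3) (-17, 20.3) (-16, 20.1) (-15, 43.3) (-14, 44.5) (-13, 44.6) (-12, 44.3) (-11, 44.5) (-10, 44.0) (-9, 44.3) (-8, 43.9) (-6, 34.1) (-5, 39.1) (-4, 40.6) (-3, 40.7) (32, 39.9) (33, 39.8) (34, 39.9) (35, 39.9) (36, 39.8) (37, 39.7) (38, 39.0) (39, 37.7) (40, 34.4) (41, 34.8) (42, 35.1) (43, 35.6) blank y [-21.68800575  22.05539615]
head 3850 z 0.0604 mean [0.5334 0.0751] [532.6  74.7] [42.1 48.6] 27.2
plate 1245 z 0.0197 mean [0.5692 0.1248] [557.6 117.4] [137.1  12.2] 27.4
plate 46 z 0.0141 mean [0.6326 0.1205] [632.7 120.1] [ 1.3 22.8] 27.0
plate 1235 z 0.0196 mean [0.5942 0.0747] [582.   69.6] [137.3  11.2] 27.1
plate 855 z 0.02 mean [0.5586 0.0881] [558.6  88.1] [16.5 31.3] 27.1
34 3999 z 0.0392 mean [0.6029 0.1114] [599.1 108.9] [56.1 49.7] 27.1
34 108 z 0.039 mean [0.5628 0.0885] [561.3  89.7] [15.9 35.6] 16.3
34 40 z 0.0325 mean [0.5296 0.0786] [529.7  78.7] [30.4  0.1] 26.9
34 40 z 0.0323 mean [0.534 0.07 ] [534.1  70.1] [30.4  0.1] 27.3
```

View pics/w4.png

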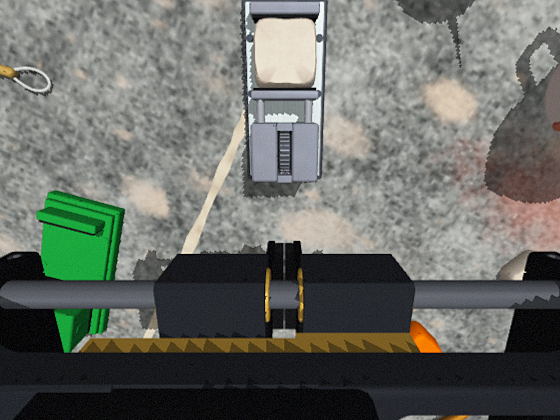

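The blank at (284,52) is gripped between both jaws. The jaw gap is about 47.4 mm, the blank is centred within 0.2 mm along the jaws and still square, and the robot is clear. I'll hand it in.

```bash
python3 -c "
from cell import env
print(env.sign_off())"
```

```text
the job is handed in; nothing more can be done
None
```

The job is handed in: the square blank lies flat, centred and square between the jaws. Two light wheel strokes closed the jaw until it stopped against the blank. Pressing force peaked at about 11 N, above the advised 6 to 8 N but under the 16 N limit, and drag was 6.9 N when I stopped, just past the 5 N mark. The sign-off gave no verdict.

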